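# Crank back on the coffee mill

## Robot

A 6-joint arm with a two-finger parallel gripper is mounted at the origin on the work surface. World frame = base frame: x ahead of the robot, y to its left, z up, the work surface at z = 0. Lengths are in m, angles in degrees, forces in N, time in s.
With the tool pointing down it reaches from about 0.275 to 1 m from the base axis. Payload 8.4 kg.
Tool frame: the origin (TCP) lies between the finger pads; the fingertips stand 17 mm ahead of it and the grasp point (between the pads) lies 2 mm behind it (arm.nose_length is the distance from the TCP to the fingertips, in m); z points along the fingers, y is the direction in which the jaws open and shut (so a half turn about z gives the same grasp; the last joint's range is limited). The gripper opens to 85 mm and grips with 20 to 120 N. Pads are 22 mm wide; open, the fingers measure 114 mm over their backs; the gripper's body (76 mm by 85 mm) begins 54 mm behind the grasp point. The pads swing forward as they close: fully open they stand 13 mm farther back than shut.
Start: joints at [-71.413, 20.225, 93.587, -0, 66.188, -0.138], TCP at [0.201, -0.592, 0.248] pointing down, gripper open.
Joint ranges: [-150.9, 150.9], [-52.94, 120.26], [3.33, 152.33], [-74.26, 254.26], [0, 154.13], [-172.89, 172.89]. Speed limits (degrees/s): [127.2, 127.2, 159.86, 180, 180, 180].

## Interface

Orientations are given as [roll, pitch, yaw] about the fixed x, y, z axes, in that order (R = Rz(yaw) Ry(pitch) Rx(roll)).
In Python, from workcell import arm gives the robot as it stands. The module is installed in compiled form; this text tells all that it offers.
- The arm moves only by the shell command python3 -m handwheel 'ROWS'. ROWS is JSON, a list of rows, each a list of 7 numbers: the turn, a rotation vector about the world's x, y, z in degrees, then the shift along the world's x, y, z in mm, then the closure, from 0 (fully open) to 1 (shut). In form: [[ax, ay, az, x, y, z, grip], ...]. A call has 1 to 20 rows; each row shifts and turns the pose as measured when the row begins; what a row does not reach is not made up. A row lasts 1/10 s, in which the tool goes at most 50 mm and 8.59 degrees, less where a joint would pass 70% of its speed; a pose out of reach is approached as far as the arm can. A call is refused whole if a number of a shift passes 50 or a number of a turn 8.59, either way. A call with a gripper value outside its range is refused whole. The fingers move at their own pace and stop on an object; the grip force is fixed at half the most. Time passes only in rows, so rows that do not move let the fingers close. It gives the time, the measured TCP pose, the force and the opening at its end, in the units of the state.
- arm.read_state(): the state, without advancing time (a new reading comes with each control period).
- arm.snapshot(name): name is "side" or "top"; returns the picture (480x640x3 uint8, red, green, blue); there is no depth.
- arm.camera_model(name): a dict with "fovy" (degrees; the focal length in pixels is half the picture's height over the tangent of half this angle, whatever the lens; pixels are square), "cx", "cy" (the principal point, pixels), "T" (4x4, takes a point from camera to world coordinates). Camera axes: x right, y up, looking along -z (the intrinsics and any distortion apply to the point x, -y, -z); pixel columns grow to the right and rows downward; lengths in m; the calibration is good to about 2 mm. A picture is of the moment at which its call begins. camera_model takes no time and is no camera call.
- arm.close_job(): hands the job in, once; it reports no verdict.
The state is a dict: "t": time; "joint_pos": joint angles; "joint_vel": joint speeds; "tau": joint torques, N m; "tcp_pos": TCP position; "tcp_rot": TCP orientation; "force": force on the tool from outside, world axes, zero at the start; "torque": the same for the moment, N m; "grip_width": opening from 0.0 (shut) to 1.0 (fully open).
Only numpy, scipy, OpenCV 4.12 (cv2) and the standard library are available. Lean on these libraries where they do the work, as an engineer would, in place of code of your own. Each camera call takes 0.05 s, during which the arm holds its last target. There are 200 camera calls.

## Task

The washed coffee mill stands on the shelf without its handle. Pick up the crank with the square hole by its hub, turn it so that the hole lines up with the mill's upright square stem, lower it all the way down onto the stem (do not drop it) and let go. Leave the other crank, the one with the round hub and round hole, where it lies.

Things in the scene. Friction and masses are not known exactly. Their poses are not given: they have to be found in the camera images.
- crank_hub (a point): Hub centre of the mill's loose crank (0.3 kg). Steel hub 44 x 44 x 34 mm high, 26 mm square hole right through along z; point on the hole's axis, 17 mm above the underside; stands on the work surface, z up. Flat arm 14 mm wide runs along +x at the hub's top, to an upright wooden grip 96 mm out, 72 mm high. Grip the hub's free sides (44 mm, along y). Arm may end up pointing any of the 4 ways.
- stem_seat (a point): Centre of the flat top of the mill's 42 mm round collar, 137 mm up, where the hub's underside rests; z up. From here rises a fixed steel stem, 20 mm square: straight for 24 mm, then tapering over 14 mm to an 8 mm point. x, y are square to the stem's sides and to the mill's wooden box (140 x 140 mm). Mill and stem do not move or turn.
- other_crank_hub (a point): Hub centre of another machine's loose crank: same arm and grip, but a round hub 42 mm across, 34 mm high, with a 16 mm round hole. Point 17 mm above its underside, arm along +x. Stays where it is.

How it is judged:
By the outcome, as a careful person would: the job done as asked, in the order asked, and still so for the second after the job is handed in, with the robot touching nothing.
It also fails if it takes over 40 s, if anything falls off the work surface, if the arm or the gripper's body presses on something with over 40 N, if the wrist force passes 120 N, or if a joint passes its speed limit or range.

## Working session

There is one attempt and no reset: what is moved stays moved. The work goes in short steps, Python scripts to look and compute and a shell command to move; the robot and the scene stay as the last step left them, time stands still between calls to the robot, and variables do not carry over. Pictures are saved under pics/ and viewed, about 8 in all and at most 12, crops included, and the job is handed in when it is done.

```bash
mkdir -p pics; python3 - <<'E'
from workcell import arm
import cv2
for n in("top","side"):
    m=arm.camera_model(n); print(n,m)
    cv2.imwrite(f"pics/{n}0.png",arm.snapshot(n)[:,:,::-1])
print(arm.read_state(), arm.nose_length)
E
```

```text
top {'fovy': 55.377089503788504, 'cx': 319.6240578896948, 'cy': 233.6547422768042, 'T': array([[ 0.01442486,  0.99172845, -0.12754062,  0.3875701 ],
       [-0.99988243,  0.01364337, -0.00699889, -0.0674069 ],
       [-0.00520092,  0.12762658,  0.99180865,  1.07249749],
       [ 0.        ,  0.        ,  0.        ,  1.        ]])}
side {'fovy': 43.49869083291579, 'cx': 311.02022875006304, 'cy': 239.96917884521395, 'T': array([[-0.99838255,  0.03821867, -0.04209059,  0.47476067],
       [-0.0562452 , -0.55598905,  0.82928442,  0.97540289],
       [ 0.00829224,  0.83031049,  0.55723938,  0.83508453],
       [ 0.        ,  0.        ,  0.        ,  1.        ]])}
{'t': 0.1, 'joint_pos': array([-7.14122508e+01,  2.02576289e+01,  9.36228215e+01, -1.76569253e-04,
        6.61904331e+01, -1.38007044e-01]), 'joint_vel': array([-0.00434944, -0.07520268, -0.10250849,  0.03963724, -0.05494009,
        0.01395331]), 'tau': array([-6.92785088e-04, -6.06353831e+01, -3.42820394e+01, -1.09305913e-05,
        3.99096723e-03, -1.75850555e-06]), 'tcp_pos': array([ 0.20051585, -0.59153959,  0.24766134]), 'tcp_rot': array([-1.79929116e+02, -9.28206617e-06,  1.87258276e+01]), 'force': array([-0.30386541,  0.1900923 ,  0.09275687]), 'torque': array([-0.03050386, -0.0302704 ,  0.02859737]), 'grip_width': 0.9988439966371992} 0.017
```

View pics/top0.png

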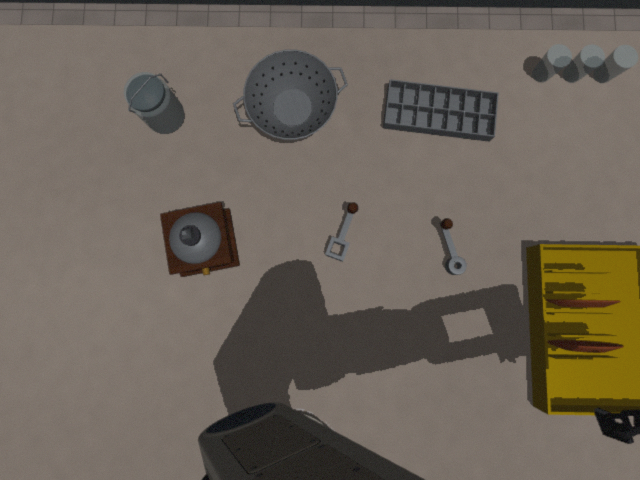

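View pics/side0.png

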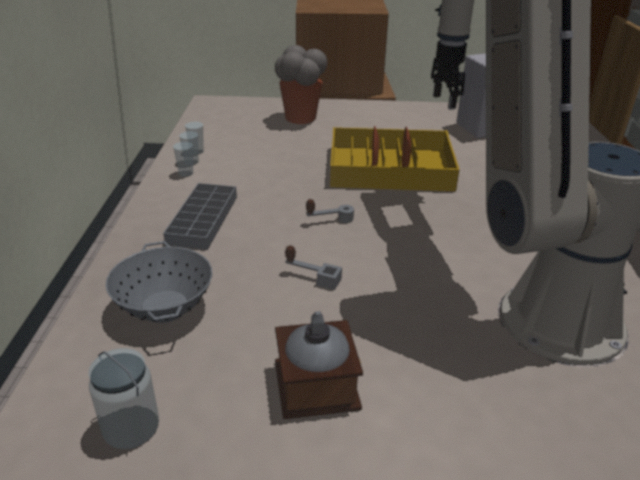

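Top view: square crank hub ~(338,248) with grip (352,208). Round crank hub is at (456,265), and the mill is at ~(195,238) with its stem tip near (190,235). Side view: hub ~(328,275), stem tip ~(318,317). Next I'll enlarge these.

```bash
cat > h.py <<'E'
import numpy as np, cv2
from workcell import arm
def ray(n,u,v):
    m=arm.camera_model(n); f=240/np.tan(np.radians(m["fovy"]/2)); T=m["T"]
    d=T[:3,:3]@np.array([(u-m["cx"])/f,-(v-m["cy"])/f,-1]); return T[:3,3],d
def onz(n,u,v,z):
    o,d=ray(n,u,v); return o+d*(z-o[2])/d[2]
def tri(a,b):
    (o,d),(p,e)=ray("top",*a),ray("side",*b)
    s=np.linalg.lstsq(np.c_[d,-e],p-o,rcond=None)[0]
    A,B=o+s[0]*d,p+s[1]*e; return (A+B)/2,np.linalg.norm(A-B)
def proj(n,P):
    m=arm.camera_model(n); f=240/np.tan(np.radians(m["fovy"]/2)); T=m["T"]
    c=T[:3,:3].T@(np.array(P)-T[:3,3]); return np.array([m["cx"]+f*c[0]/-c[2], m["cy"]-f*c[1]/-c[2]])
def crop(im,u,v,w,h,s):
    return cv2.resize(im[v:v+h,u:u+w],None,fx=s,fy=s,interpolation=cv2.INTER_CUBIC)
E
python3 - <<'E'
from h import *
t=cv2.imread("pics/top0.png");s=cv2.imread("pics/side0.png")
# 5x tiles 80x60
a=np.hstack([crop(t,310,205,80,60,5),crop(s,280,240,80,60,5)])
b=np.hstack([crop(t,155,200,100,75,4),crop(s,270,305,100,75,4)])
o=cv2.convertScaleAbs(np.vstack([a,b]),alpha=1.5)
cv2.imwrite("pics/c1.png",o)
E
```

```text
(no output)
```

View pics/c1.png

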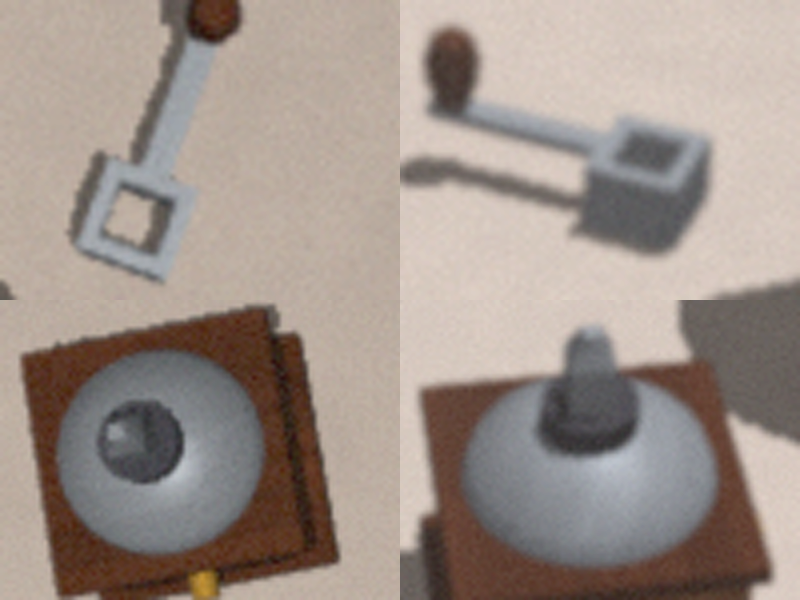

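Crops: the hub's top square and hole are clear in the top view (outer corners near (331,236), (349,242), (343,261), (325,254)). The mill lid is rotated by about -10° in the image. The dark collar disc is centred ~(190,235), with the stem tip ~(186,234) in the top view and ~(318,313) in the side view. Now the masks and rays.

```bash
python3 - <<'E'
from h import *
np.set_printoptions(precision=4,suppress=True)
t=cv2.imread("pics/top0.png").astype(int);s=cv2.imread("pics/side0.png").astype(int)
# --- crank: metal = blue not below red
m=((t[...,0]-t[...,2]>-4)&(t.sum(2)>270)).astype(np.uint8)
def metal(u0,v0,u1,v1):
    w=np.zeros_like(m);w[v0:v1,u0:u1]=m[v0:v1,u0:u1];return w
w=metal(318,205,362,268)
cs,_=cv2.findContours(w,cv2.RETR_EXTERNAL,cv2.CHAIN_APPROX_NONE)
c=max(cs,key=cv2.contourArea).reshape(-1,2)
P=np.array([onz("top",u,v,.034)[:2] for u,v in c])*1000
# grip centre hint, hub = points far from grip along arm
g=((t[...,2]-t[...,0]>25)&(t.sum(2)<230)).astype(np.uint8); gg=np.zeros_like(g); gg[195:220,340:365]=g[195:220,340:365]
gc=np.argwhere(gg).mean(0)[::-1]; print("grip px",gc,onz("top",*gc,.055))
fill=np.zeros_like(w);cv2.drawContours(fill,[c.reshape(-1,1,2)],-1,1,-1)
big=cv2.resize(fill*255,None,fx=8,fy=8,interpolation=cv2.INTER_LINEAR)>127
op=cv2.morphologyEx(big.astype(np.uint8),cv2.MORPH_OPEN,np.ones((73,73),np.uint8)) if 0 else cv2.morphologyEx(big.astype(np.uint8),cv2.MORPH_OPEN,cv2.getStructuringElement(cv2.MORPH_ELLIPSE,(81,81)))
cs,_=cv2.findContours(op,cv2.RETR_EXTERNAL,cv2.CHAIN_APPROX_NONE)
c=max(cs,key=cv2.contourArea).reshape(-1,2); px=(c+.5)/8-.5
W=np.array([onz("top",u,v,.034)[:2] for u,v in px])*1000
print("hub rect mm",cv2.minAreaRect(W.astype(np.float32)))
# from hand-read corners
k=np.array([(107,155),(196,188),(165,282),(75,245)])
hc=np.array([onz("top",(x+.5)/5-.5+310,(y+.5)/5-.5+205,.034)[:2] for x,y in k])*1000
print("hand corners",hc.tolist(),hc.mean(0),[np.degrees(np.arctan2(*(hc[(i+1)%4]-hc[i])[::-1])) for i in range(4)],[np.linalg.norm(hc[(i+1)%4]-hc[i]) for i in range(4)])
ks=np.array([(618,117),(708,136),(680,190),(590,165)])-[400,0]
ct=((k+.5)/5-.5+[310,205]).mean(0);cS=((ks+.5)/5-.5+[280,240]).mean(0)
print("hub top tri",tri(ct,cS))
# --- mill
q=lambda x,y,u,v:((x+.5)/4-.5+u,(y+.5)/4-.5+v)
T=[q(x,y-300,155,200) for x,y in((22,355),(268,308),(308,550),(60,597))]
for p in T: print("lid top-view px",p,onz("top",*p,.1))
# match lid corners seen in side: by height search of consistency
S=[q(x-400,y-300,270,305) for x,y in((422,388),(712,362),(770,580))]
for i in range(3):
  for j in range(4):
    p,r=tri(T[j],S[i]); 
    if r<.01: print("side",i,"top",j,p,r)
print("tip",tri(q(118,135,155,200),q(594-400,330-300,270,305)))
# collar: dark disc
roi=t[200:275,155:255].sum(2); d=((roi<230)&(np.abs(t[200:275,155:255,0]-t[200:275,155:255,2])<20)).astype(np.uint8)
cs,_=cv2.findContours(d,cv2.RETR_EXTERNAL,cv2.CHAIN_APPROX_NONE)
for c in cs:
    if cv2.contourArea(c)>100:
        e=cv2.fitEllipse(c);print("collar",e); print(onz("top",e[0][0]+155,e[0][1]+200,.137),(onz("top",e[0][0]+155+e[1][0]/2,e[0][1]+200,.137)-onz("top",e[0][0]+155-e[1][0]/2,e[0][1]+200,.137)))
E
```

```text
grip px [352.7255 206.8627] [ 0.5805 -0.1341  0.055 ]
hub rect mm ((490.3670654296875, -101.02198028564453), (43.70725631713867, 47.294010162353516), 68.72686767578125)
hand corners [[516.9859334195932, -86.16775765946282], [502.3619401800411, -126.97027122490448], [459.21650490974645, -113.1638302501606], [475.4952706623988, -72.0657715414445]] [488.5149 -99.5919] [np.float64(-109.71814288848533), np.float64(162.25544680291418), np.float64(68.39169280215093), np.float64(-18.77204284060768)] [np.float64(43.344045629457746), np.float64(45.300622479743815), np.float64(44.204622428596785), np.float64(43.82169677801186)]
hub top tri (array([ 0.4881, -0.0996,  0.0343]), np.float64(0.0007136434802745003))
lid top-view px (160.125, 213.375) [0.5521 0.2846 0.1   ]
lid top-view px (221.625, 201.625) [0.5796 0.1527 0.1   ]
lid top-view px (231.625, 262.125) [0.4489 0.1259 0.1   ]
lid top-view px (169.625, 273.875) [0.4221 0.2567 0.1   ]
side 0 top 1 [0.5811 0.1549 0.0901] 0.0010650511271940563
side 1 top 2 [0.4489 0.128  0.0897] 0.0013643017555275564
side 2 top 3 [0.4229 0.2609 0.0875] 0.0005421276128063457
tip (array([0.5003, 0.2076, 0.1744]), np.float64(0.0007077266380360795))
collar ((39.67026138305664, 37.58574676513672), (50.32564163208008, 52.2198600769043), 48.832740783691406)
[0.4961 0.1968 0.137 ] [ 0.0014 -0.104   0.    ]
```

Measurements agree with the sizes given:
- **Hub:** (0.4885, -0.0995), triangulated top z 0.034, sides 43–45 mm, arm yaw about -20°, grip 98 mm out.
- **Mill:** yaw about 11.8°, stem tip triangulated at z 0.174 (expected 0.175), lid centre and tip about (0.501, 0.2077).
- **Collar:** the collar mask caught the dome, so I ignore it.

I'll approach above the hub with tool yaw -20°.

```bash
python3 -m handwheel '[[0,0,-3.2,24,41,0,0],[0,0,-3.2,24,41,0,0],[0,0,-3.2,24,41,0,0],[0,0,-3.2,24,41,0,0],[0,0,-3.2,24,41,0,0],[0,0,-3.2,24,41,0,0],[0,0,-3.2,24,41,0,0],[0,0,-3.2,24,41,0,0],[0,0,-3.2,24,41,0,0],[0,0,-3.2,24,41,0,0],[0,0,-3.2,24,41,0,0],[0,0,-3.2,24,41,0,0],[0,0,0,0,0,0,0]]'
```

```text
t: 1.4
tcp_pos: [0.4934, -0.079, 0.2449]
tcp_rot: [-179.8, 0.0, -21.6]
force: [0.3, -0.7, 0.1]
grip_width: 0.994
```

```bash
python3 -m handwheel '[[0,0,1.6,-5,-20,-30,0],[0,0,0,0,0,-35,0],[0,0,0,0,0,-35,0],[0,0,0,0,0,-20,0],[0,0,0,0,0,0,0]]'; python3 - <<'E'
from h import *
t=arm.snapshot("top")[:,:,::-1];s=arm.snapshot("side")[:,:,::-1]
st=arm.read_state();print(st["tcp_pos"],st["tcp_rot"])
cv2.imwrite("pics/c2.png",cv2.convertScaleAbs(np.hstack([crop(t,280,160,130,130,3),crop(s,265,180,130,130,3)]),alpha=1.5))
E
```

```text
t: 1.9
tcp_pos: [0.488, -0.0988, 0.1215]
tcp_rot: [-179.8, -0.1, -19.5]
force: [-0.8, 1.0, -0.3]
grip_width: 0.999
[ 0.48965215 -0.09899477  0.12389864] [-179.80298177   -0.2564371   -19.54522655]
```

View pics/c2.png

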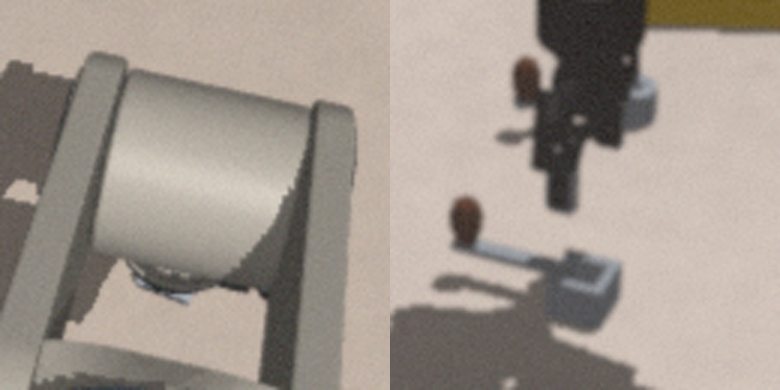

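The arm hides the hub in the top view. In the side view the jaws (near finger tip ~(452,249) in the full frame) stand above the hub, and both cranks are undisturbed. I'll descend now.

```bash
python3 -m handwheel '[[0,0,0,0,0,-30,0],[0,0,0,0,0,-30,0],[0,0,0,0,0,-25,0],[0,0,0,0,0,-12,0],[0,0,0,0,0,0,0]]'
```

```text
t: 2.5
tcp_pos: [0.4965, -0.1014, 0.0324]
tcp_rot: [-179.7, -1.1, -19.6]
force: [-1.2, 0.7, 0.1]
grip_width: 1.003
```

```bash
python3 -m handwheel '[[0.4,1,0,-8,2,-5,0],[0,0,0,0,0,-4,0],[0,0,0,0,0,0,0]]'
```

```text
t: 2.8
tcp_pos: [0.4901, -0.0999, 0.026]
tcp_rot: [-179.6, -0.2, -19.6]
force: [-0.3, 0.1, 0.3]
grip_width: 1.003
```

```bash
python3 -m handwheel '[[0,0,0,-1,0,-3,0.2],[0,0,0,0,0,0,1],[0,0,0,0,0,0,1],[0,0,0,0,0,0,1],[0,0,0,0,0,0,1],[0,0,0,0,0,0,1],[0,0,0,0,0,0,1],[0,0,0,0,0,0,1]]'
```

```text
t: 3.6
tcp_pos: [0.4899, -0.1002, 0.0244]
tcp_rot: [-179.6, -0.4, -19.5]
force: [-1.0, 0.1, 0.5]
grip_width: 0.507
```

Opening is about 43 mm, which matches the hub. Lifting now.

```bash
python3 -m handwheel '[[0,0,0,0,0,10,1],[0,0,0,0,0,20,1],[0,0,0,0,0,30,1],[0,0,0,0,0,30,1],[0,0,0,0,0,30,1],[0,0,0,0,0,30,1],[0,0,0,0,0,30,1],[0,0,0,0,0,30,1],[0,0,0,0,0,15,1],[0,0,0,0,0,0,1]]'
```

```text
t: 4.6
tcp_pos: [0.4839, -0.0987, 0.2609]
tcp_rot: [-179.6, -0.0, -19.5]
force: [0.3, -1.0, -4.0]
grip_width: 0.501
```

Wrist force of -4 N means the crank is held. Carrying it to above the mill and turning +31.5°.

```bash
python3 -m handwheel '[[0,0,2,1,15,0,1],[0,0,3.5,2,30,0,1],[0,0,3.5,2,30,0,1],[0,0,3.5,2,30,0,1],[0,0,3.5,2,30,0,1],[0,0,3.5,2,30,0,1],[0,0,3.5,2,30,0,1],[0,0,3.5,2,30,0,1],[0,0,3,2,30,0,1],[0,0,1,1,15,0,1],[0,0,0,0,0,0,1],[0,0,0,0,0,0,1]]'; python3 - <<'E'
from h import *
t=arm.snapshot("top")[:,:,::-1];s=arm.snapshot("side")[:,:,::-1]
st=arm.read_state();print(st["tcp_pos"],st["tcp_rot"])
cv2.imwrite("pics/s3.png",s)
cv2.imwrite("pics/c3.png",cv2.convertScaleAbs(np.hstack([crop(t,130,150,130,160,3),crop(s,250,220,130,160,3)]),alpha=1.5))
E
```

```text
t: 5.8
tcp_pos: [0.4926, 0.1795, 0.25]
tcp_rot: [-179.8, 0.9, 12.0]
force: [-0.3, 0.2, -3.3]
grip_width: 0.502
[0.49278777 0.17898956 0.25027937] [-179.79962726    0.92428354   11.97311767]
```

View pics/c3.png

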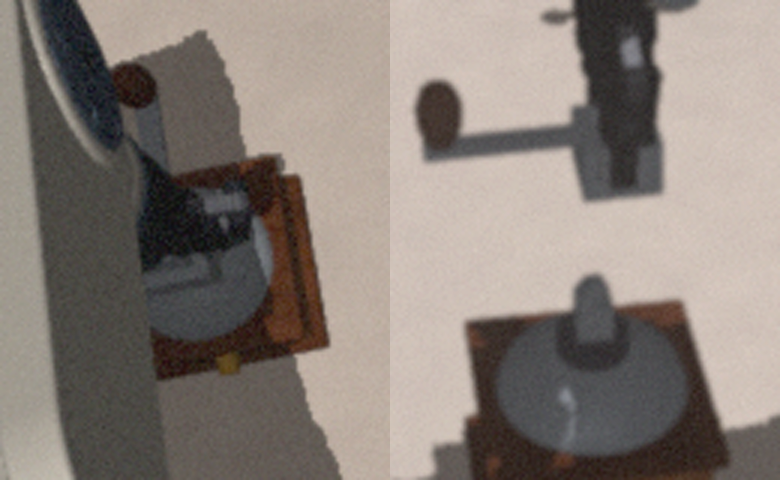

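The crank is held level over the mill, with its arm pointing to far ahead and parallel to the box side. In the side view the hub's bottom (~(325,285)) is above the stem tip (~(317,312)). I'll centre it, correct the 0.9° pitch and look again before lowering.

```bash
python3 -m handwheel '[[0.2,-0.9,-0.2,5,15,-10,1],[0,0,0,5,14,-10,1],[0,0,0,0,0,-4,1],[0,0,0,0,0,0,1]]'; python3 - <<'E'
from h import *
s=arm.snapshot("side")[:,:,::-1]
st=arm.read_state();print(st["tcp_pos"],st["tcp_rot"],st["force"])
E
```

```text
t: 6.3
tcp_pos: [0.5036, 0.2055, 0.2253]
tcp_rot: [-179.9, 0.0, 11.5]
force: [-0.6, -0.5, -3.0]
grip_width: 0.503
[0.50376024 0.2055188  0.225581  ] [-1.79849322e+02 -1.27660964e-02  1.14615234e+01] [ 0.01486822 -0.77007579 -3.30299907]
```

```bash
python3 -m handwheel '[[0,0,0.3,-1,2,0,1],[0,0,0,0,0,-5,1],[0,0,0,0,0,0,1]]'; python3 - <<'E'
from h import *
s=arm.snapshot("side")[:,:,::-1];t=arm.snapshot("top")[:,:,::-1]
st=arm.read_state();p=st["tcp_pos"];print(p,st["tcp_rot"],st["force"])
y=np.radians(11.7);x=np.array([np.cos(y),np.sin(y),0]);n=np.array([-np.sin(y),np.cos(y),0])
c=np.array([p[0],p[1],p[2]-.0244])-.0016*x
o=cv2.convertScaleAbs(crop(s,270,220,100,120,5),alpha=1.6)
# predicted hub bottom corners (yellow) and predicted stem tip, collar centre (red), to hold against the picture
for a,b in((1,1),(1,-1),(-1,1),(-1,-1)):
    q=(proj("side",c+.022*(a*x+b*n))-[270,220]+.5)*5; cv2.circle(o,tuple(q.astype(int)),3,(0,255,255),-1)
for z in(.175,.137):
    q=(proj("side",(.501,.2077,z))-[270,220]+.5)*5; cv2.circle(o,tuple(q.astype(int)),3,(0,0,255),-1)
o2=cv2.convertScaleAbs(crop(t,150,190,60,120,5),alpha=1.6)
cv2.imwrite("pics/c4.png",np.hstack([o,o2]))
E
```

```text
t: 6.65
tcp_pos: [0.5029, 0.2068, 0.2209]
tcp_rot: [-179.9, -0.0, 11.7]
force: [-0.2, 1.2, -3.3]
grip_width: 0.504
[0.50322522 0.20700763 0.22137727] [-1.79848422e+02 -7.64605677e-02  1.17439027e+01] [-0.57814463 -0.06617428 -2.99344187]
```

View pics/c4.png

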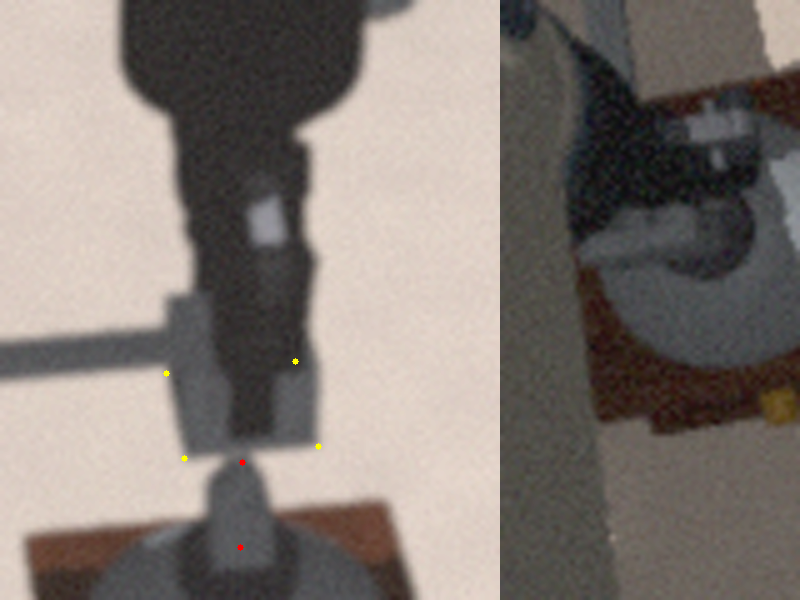

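The predicted hub corners (yellow) and stem points (red) match the picture to within about 1 px: hub bottom ~(320,310), tip ~(318,312). So the hole is centred to within about 1.5 mm. Lowering in force-checked steps.

```bash
python3 -m handwheel '[[0,0,0,0,1,-5,1],[0,0,0,0,0,-5,1],[0,0,0,0,0,-5,1],[0,0,0,0,0,-4,1],[0,0,0,0,0,0,1]]'
```

```text
t: 7.25
tcp_pos: [0.5031, 0.208, 0.2008]
tcp_rot: [-179.8, -0.1, 11.7]
force: [-0.8, 0.9, -3.0]
grip_width: 0.504
```

```bash
python3 -m handwheel '[[0,0,0,0,0,-4,1],[0,0,0,0,0,-4,1],[0,0,0,0,0,-4,1],[0,0,0,0,0,-4,1],[0,0,0,0,0,0,1]]'
```

```text
t: 7.75
tcp_pos: [0.5031, 0.208, 0.1832]
tcp_rot: [-179.9, -0.1, 11.7]
force: [-0.3, -0.1, -3.0]
grip_width: 0.5
```

```bash
python3 -m handwheel '[[0,0,0,0,0,-4,1],[0,0,0,0,0,-4,1],[0,0,0,0,0,-4,1],[0,0,0,0,0,-3,1],[0,0,0,0,0,0,1]]'
```

```text
t: 8.25
tcp_pos: [0.5032, 0.208, 0.1669]
tcp_rot: [-179.8, -0.1, 11.7]
force: [-0.1, -0.1, -3.3]
grip_width: 0.503
```

```bash
python3 -m handwheel '[[0,0,0,0,0,-2,1],[0,0,0,0,0,-2,1],[0,0,0,0,0,-1,1],[0,0,0,0,0,0,1]]'
```

```text
t: 8.65
tcp_pos: [0.5034, 0.2081, 0.1616]
tcp_rot: [-179.8, -0.1, 11.7]
force: [0.5, 0.5, -1.5]
grip_width: 0.505
```

```bash
python3 -m handwheel '[[0,0,0,0,0,-1,1],[0,0,0,0,0,0,1]]'
```

```text
t: 8.85
tcp_pos: [0.5036, 0.2082, 0.1618]
tcp_rot: [-179.8, -0.1, 11.7]
force: [-0.2, 1.0, -3.4]
grip_width: 0.503
```

```bash
python3 -m handwheel '[[0,0,0,0,0,-2,1],[0,0,0,0,0,0,1]]'
```

```text
t: 9.05
tcp_pos: [0.5041, 0.2084, 0.1619]
tcp_rot: [-179.8, -0.2, 11.7]
force: [0.4, 0.8, -3.6]
grip_width: 0.503
```

```bash
python3 -m handwheel '[[0,0,0,0,0,-2,1]]'
```

```text
t: 9.15
tcp_pos: [0.5044, 0.2084, 0.1613]
tcp_rot: [-179.8, -0.3, 11.7]
force: [-10.4, -4.2, 30.2]
grip_width: 0.501
```

Firm contact with 30 N upward at TCP z 0.1613; the predicted seat is 0.1614. I'll relieve the push and look before letting go.

```bash
python3 -m handwheel '[[0,0,0,-1,0,0,1],[0,0,0,0,0,0,1]]'; python3 - <<'E'
from h import *
s=arm.snapshot("side")[:,:,::-1]
st=arm.read_state();print(st["tcp_pos"],st["tcp_rot"],st["force"])
cv2.imwrite("pics/c5.png",cv2.convertScaleAbs(crop(s,240,260,120,120,5),alpha=1.6))
E
```

```text
t: 9.35
tcp_pos: [0.5037, 0.2086, 0.1616]
tcp_rot: [-179.8, -0.3, 11.7]
force: [0.0, -0.9, -2.7]
grip_width: 0.505
[0.50371645 0.20856033 0.16150585] [-179.80438316   -0.31860339   11.74096409] [ 0.60150246 -0.91616122 -3.74406963]
```

View pics/c5.png

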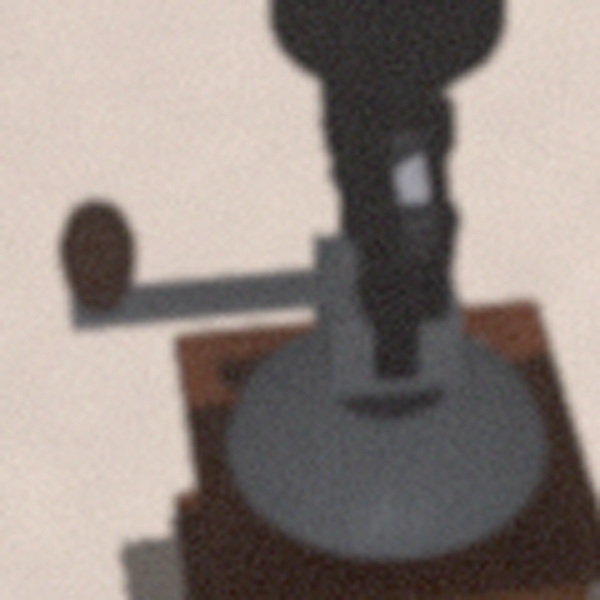

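The side view shows the hub sitting on the collar, with the dark front rim of the collar just below it at ~(318,340). The arm is level and the z value agrees. Opening the gripper, then lifting straight up.

```bash
python3 -m handwheel '[[0,0,0,0,0,0,0.4],[0,0,0,0,0,0,0.3],[0,0,0,0,0,0,0.2],[0,0,0,0,0,0,0.1],[0,0,0,0,0,0,0.1],[0,0,0,0,0,0,0],[0,0,0,0,0,0,0]]'
```

```text
t: 10.1
tcp_pos: [0.5045, 0.2089, 0.1614]
tcp_rot: [-179.8, -0.4, 11.7]
force: [0.6, 0.3, 0.1]
grip_width: 0.998
```

```bash
python3 -m handwheel '[[0,0,0,0,0,10,0],[0,0,0,0,0,15,0],[0,0,0,0,0,20,0],[0,0,0,0,0,30,0],[0,0,0,0,0,30,0],[0,0,0,0,0,30,0],[0,0,0,0,0,0,0]]'
```

```text
t: 10.8
tcp_pos: [0.5034, 0.2084, 0.3051]
tcp_rot: [-179.8, -0.4, 11.7]
force: [0.3, -0.6, -0.8]
grip_width: 0.998
```

```bash
python3 -m handwheel '[[0,0,0,0,-15,10,0],[0,0,0,0,-30,0,0],[0,0,0,0,-40,0,0],[0,0,0,0,-40,0,0],[0,0,0,0,-40,0,0],[0,0,0,0,-40,0,0],[0,0,0,0,-40,0,0],[0,0,0,0,-30,0,0],[0,0,0,0,-20,0,0],[0,0,0,0,0,0,0],[0,0,0,0,0,0,0]]'; python3 - <<'E'
from h import *
s=arm.snapshot("side")[:,:,::-1];t=arm.snapshot("top")[:,:,::-1]
cv2.imwrite("pics/t6.png",t);cv2.imwrite("pics/s6.png",s)
cv2.imwrite("pics/c6.png",cv2.convertScaleAbs(np.hstack([crop(t,140,170,100,120,4),crop(s,250,260,100,120,4)]),alpha=1.5))
E
```

```text
t: 11.9
tcp_pos: [0.4959, -0.1043, 0.317]
tcp_rot: [-179.8, -0.1, 11.8]
force: [-0.1, -0.3, 0.3]
grip_width: 1.0
```

View pics/c6.png

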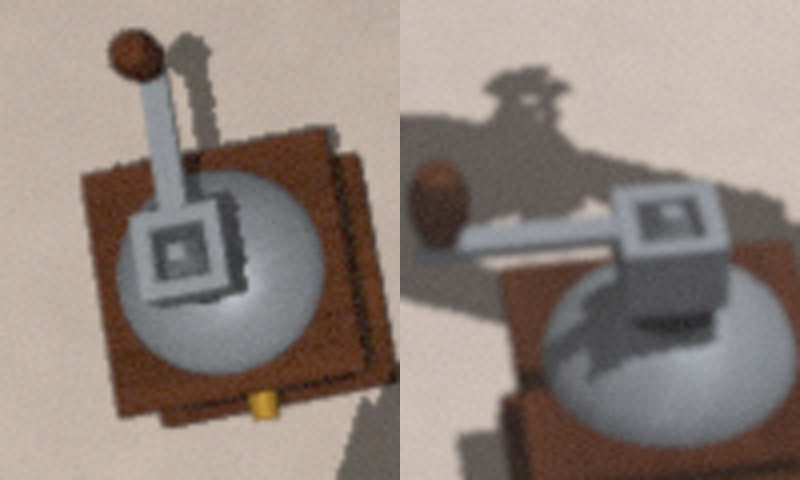

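View pics/s6.png

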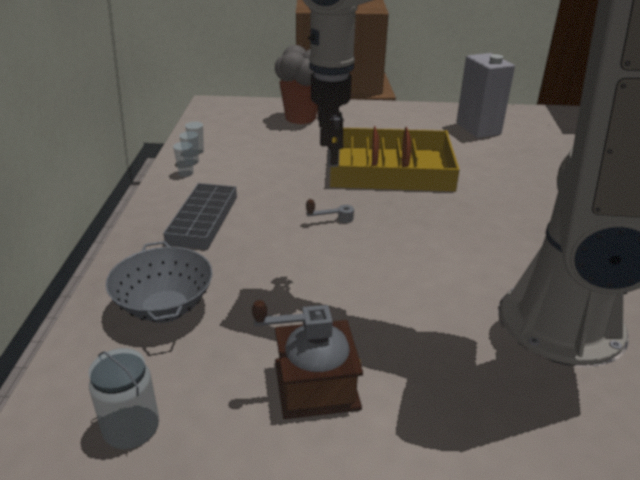

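The stem shows inside the square hole in both views: top ~(184,233), side ~(318,313). The other crank lies where it was at ~(345,213). A height check by triangulating the hub's top comes next.

```bash
python3 - <<'E'
from h import *
k=np.array([(130,215),(215,199),(230,290),(147,303)]).mean(0); s=np.array([(212,188),(312,180),(330,248),(225,255)]).mean(0)
print(tri((k+.5)/4-.5+[140,170],(s+.5)/4-.5+[250,260]),"expect z .171")
a,b=[cv2.imread(f"pics/side{'0'}.png"),cv2.imread("pics/s6.png")]
print("other crank diff",cv2.absdiff(a[195:230,300:360],b[195:230,300:360]).mean())
st=arm.read_state();print(st["t"],st["force"]);arm.close_job()
E
```

```text
(array([0.50222032, 0.20774949, 0.17020442]), np.float64(0.0002460106744238658)) expect z .171
other crank diff 5.982380952380953
12.0 [ 0.11482106 -0.84379249 -0.02847257]
the job is handed in; nothing more can be done
```

The square-hole crank is on the mill's stem, lowered all the way onto the collar and released, and the job is handed in at about 12 s of the 40 s allowed. I gripped it by the hub, lifted it, turned it by about +31° to line up with the stem, and lowered it in force-checked steps.

- **Seating:** firm contact came at TCP height 0.1613 m, against 0.1614 m predicted. After letting go, the hub top measured 0.170 m (0.171 m expected), centred at (0.502, 0.208). The stem shows inside the hole in both views.
- **Forces:** the highest wrist force I saw was about 32 N, at contact. It included about 10 N sideways, which I relieved before opening the gripper. The arm is now clear of everything.
- **Other crank:** it looks unmoved in the side view. The before/after image difference there was small (about 6 grey levels). I took that as noise and shadow, and did not measure its position again.
- **What disagreed:** the automatic mask for the collar caught the mill's dome instead. I used the lid corners and the stem tip in its place, and those agreed to about 1–2 mm.

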